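Find the full clip tin by its weight and hold it up

TASK

The bag clipper on the packing bench has run out, and of the three identical closed tins of clips one is much fuller than the others. Lift each tin clear of the bench, one at a time, to feel its weight; keep the tins upright and set a tin back down gently where it stood before you take the next. Then finish holding the heaviest one in the gripper, still and upright, about 15 cm above the bench, with the two lighter ones standing where they were and nothing else on the bench disturbed.

Things in the scene. Friction and masses are not known exactly. Their poses are not given: they have to be found in the camera images.
- tin_1_mid (a point): one of three identical closed tins (metal ends, brown paper band, lid sunk in the rim): an upright cylinder 62 mm in diameter, 92 mm tall, on the bench. This point is its centre, 46 mm above its underside; z is the tin's axis. Nothing lies within 25 mm of it
- tin_2_mid (a point): another of the three identical tins, 62 mm diameter, 92 mm tall; its centre, 46 mm above its underside. Each tin weighs under 1 kg, its contents do not shift, and the heaviest is at least 150 g heavier than either of the others; which one it is varies and can only be felt
- tin_3_mid (a point): the third of the identical tins, 62 mm diameter, 92 mm tall; its centre, 46 mm above its underside
- snips: bystander: fruit snips with orange grips lying on the bench, 155 mm long, 55 mm wide, 20 mm high; origin under their middle
- marker: bystander: marker pen lying on the bench, 128 mm long, 17 mm high; origin under its middle
- mug: bystander: white mug, 80 mm diameter, 88 mm tall, with a handle; origin at the centre of its underside
- tape_roll: bystander: roll of brown packing tape lying flat, 104 mm diameter, 48 mm high; origin at the centre of its underside
- paste_jar: bystander: small jar with a white lid, 66 mm diameter, 75 mm tall; origin at the centre of its underside
- punnet: bystander: punnet of kiwifruit, 175 x 115 mm, 65 mm high with the fruit; origin at the centre of its underside
- notepad: bystander: notepad lying flat, 105 x 148 x 10 mm, at the left; origin at the centre of its underside
- table: the packing bench, a plywood top 1.5 x 1.84 m whose upper face is at height 0; origin in that face, at its middle. Fixed on it, not used and over 100 mm from any tin: the grey bag clipper, 340 mm tall, at the left, and a black tray of kiwifruit, 75 mm high, along the back
Not all that is in view belongs to the job. What is shaped like the part that bears tin_2_mid but green or turquoise is not meant. Leave any blue look-alike of the part that bears tin_1_mid alone.

How it is judged:
By the outcome, as a careful person would: the job done as asked, in the order asked, and still so for the second after the job is handed in, while the arm keeps its last pose, push and grip.
It also fails if it takes over 69 s, if anything falls off the work surface, if the arm or the gripper's body presses on something with over 40 N, if the wrist force passes 120 N, or if a joint passes its speed limit or range.

ROBOT

A 6-joint arm with a two-finger parallel gripper is mounted at the origin on the work surface. World frame = base frame: x ahead of the robot, y to its left, z up, the work surface at z = 0. Lengths are in m, angles in rad, forces in N, time in s.
With the tool pointing down it reaches from about 0.25 to 0.8 m from the base axis. Payload 3.9 kg.
Tool frame: the origin (TCP) lies on the front face of the gripper's body, between the roots of the fingers; the fingertips stand manip.nose_length ahead of it and the grasp point (between the pads) lies 54 mm ahead of it (manip.nose_length is the distance from the TCP to the fingertips, in m); z points along the fingers, y is the line along which they close (so a half turn about z gives the same grasp; the last joint's range is limited). The gripper opens to 85 mm and grips with 20 to 120 N. Pads are 22 mm wide; open, the fingers measure 114 mm over their backs; the gripper's body (76 mm by 85 mm) begins 54 mm behind the grasp point. The pads swing forward as they close: fully open they stand 13 mm farther back than shut.
Start: joints at [1.268, 0.26, -0.138, 1.173, 0, 1.571], TCP at [0.157, 0.501, 0.304] pointing down, gripper open.
Joint ranges: [-2.78, 2.78], [-0.83, 1.72], [-1.28, 1.37], [-1.9, 2.12], [-1.57, 1.48], [-3.14, 3.14]. Speed limits (rad/s): [2.57, 2.57, 3.14, 3.14, 3.14, 3.14].

INTERFACE

Orientations are given as a unit quaternion [w, x, y, z].
In Python, from station import manip gives the robot as it stands. The module is installed in compiled form; this text tells all that it offers.
- The arm moves only by the tool step_arm, never from a script. Its argument "targets" is a list of rows, each a list of 3 entries, a list of its own where there are three numbers: the shift along the tool's x, y, z in m, then the turn, a rotation vector about the tool's x, y, z in rad, then the opening in per cent of the stroke, from 0 (shut) to 100 (fully open). In form: [[[dx, dy, dz], [rx, ry, rz], gripper], ...]. A call has 1 to 20 rows; each row shifts and turns the commanded pose from where the row before left it, along the tool's axes as they then stand; what a row does not reach is not made up. A row lasts 1/12 s, in which the tool goes at most 41.7 mm and 7.16 degrees, less where a joint would pass 70% of its speed; a pose out of reach is approached as far as the arm can. A call is refused whole if a number of a shift passes 0.0417 or a number of a turn 0.125, either way. A call with a gripper value outside its range is refused whole. The fingers move at their own pace and stop on an object; "force" is the grip in N (left out, the last holds). Time passes only in rows, so rows that do not move let the fingers close. It gives the time, the measured TCP pose, the force, the opening and the grip force at its end, in the units of the state.
- manip.state(): the state, without advancing time (a new reading comes with each control period).
- manip.get_image(name): name is "side" or "top"; returns a dict with "img" (420x560x3 uint8, blue, green, red), "fx", "fy", "cx", "cy" (pixels), "dist_coeffs" ([k1, k2, p1, p2, k3] as OpenCV has them; the pictures are not rectified), "extrinsics" (4x4, takes a point from camera to world coordinates). Camera axes: x right, y down, z forward; pixel columns grow to the right and rows downward; lengths in m; the calibration is good to about 2 mm. A picture is of the moment at which its call begins. There is no depth.
- manip.job_done(): hands the job in; it is judged then, once.
The state is a dict: "clock": time; "qpos": joint angles; "dq": joint speeds; "effort": joint torques, N m; "eef_pos": TCP position; "orientation": TCP orientation; "contact_force": force on the tool from outside, world axes, zero at the start; "ft_torque": the same for the moment, N m; "finger_gap": opening from 0.0 (shut) to 1.0 (fully open); "grip_force": force on a finger pad.
Only numpy, scipy, OpenCV 4.12 (cv2) and the standard library are available. Lean on these libraries where they do the work, as an engineer would, in place of code of your own. Each camera call takes 0.05 s, during which the arm holds its last target. There are 200 camera calls.

## Working session

There is one attempt and no reset: what is moved stays moved. The work goes in short steps, Python scripts to look and compute and a tool call to move; the robot and the scene stay as the last step left them, time stands still between calls to the robot, and variables do not carry over. Pictures are saved under pics/ and viewed, at most 10 in all, crops included, and the job is handed in when it is done.

Besides the shell and the picture viewer there is one more tool, called after "Emit:" as name(argument=value, ...), one argument or row to a line, values as JSON. step_arm: Moves the arm, as the interface text tells. Its arguments: {"type":"object","properties":{"targets":{"type":"array"},"force":{"type":"number"}},"required":["targets"]}

```bash
mkdir -p pics
python3 - <<'E'
from station import manip
import cv2,numpy as np,pickle
d={}
for n in("top","side"):
    r=manip.get_image(n);d[n]=r;cv2.imwrite(f"pics/{n}0.png",r["img"])
    print(n,np.round(r["extrinsics"],3).tolist(),r["fx"],r["dist_coeffs"])
pickle.dump(d,open("d.pkl","wb"))
print(manip.nose_length,manip.state())
E
```

```text
top [[-0.025, -0.986, 0.168, 0.342], [-1.0, 0.028, 0.015, -0.027], [-0.019, -0.167, -0.986, 1.152], [0.0, 0.0, 0.0, 1.0]] 430.64224747861215 [-0.0088391  0.         0.         0.         0.       ]
side [[0.768, -0.288, 0.572, -0.138], [-0.641, -0.366, 0.675, -0.792], [0.015, -0.885, -0.465, 0.6], [0.0, 0.0, 0.0, 1.0]] 456.21268062822696 [0.01250096 0.         0.         0.         0.        ]
0.0726 {'clock': 0.1, 'qpos': array([ 1.26799960e+00,  2.60637995e-01, -1.39254123e-01,  1.17270822e+00,
       -3.16752447e-06,  1.57081042e+00]), 'dq': array([ 0.00235051, -0.00136047,  0.00358264,  0.0002181 , -0.00055748,
       -0.00037589]), 'effort': array([ 2.01268908e-04, -4.06509304e+01,  2.54527330e+01,  1.00490759e-02,
        5.37862491e-06,  3.98806833e-06]), 'eef_pos': array([0.15640426, 0.50064601, 0.30313239]), 'orientation': array([-1.34468838e-04,  1.50827548e-01,  9.88559678e-01, -8.91925534e-04]), 'contact_force': array([-0.93853045,  0.06761667, -0.37568818]), 'ft_torque': array([ 0.01733293,  0.0236626 , -0.00108253]), 'grip_force': 0.0, 'finger_gap': 1.0047717958912958}
```

View pics/top0.png

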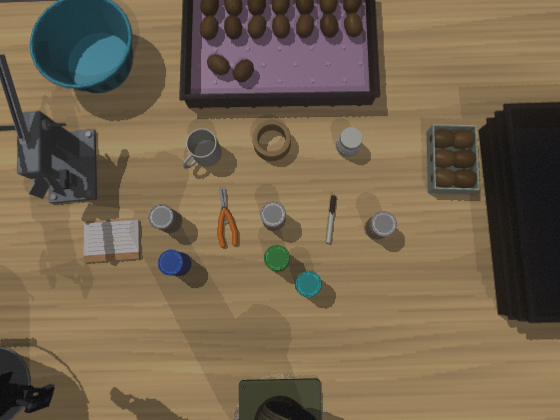

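View pics/side0.png

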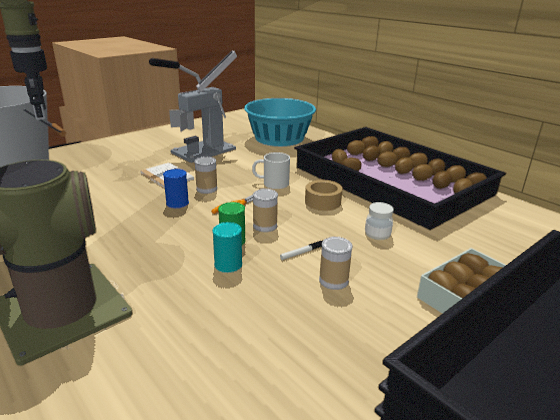

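The three tins have grey lids and brown bands: top-view pixels A (161,217), B (273,215) and C (382,224). The blue (172,263), green (277,258) and turquoise (309,284) ones are look-alikes to leave alone. The grey mug (203,147) has a handle and the jar (350,140) has a white lid, so neither is a tin. I'll measure the lids and confirm in a crop.

```bash
cat > h.py <<'E'
import cv2,numpy as np
def K(r): return np.array([[r["fx"],0,r["cx"]],[0,r["fy"],r["cy"]],[0,0,1.]])
def cast(r,px,z):
    u=cv2.undistortPoints(np.array([[px]],float),K(r),np.array(r["dist_coeffs"]))[0,0]
    E=np.array(r["extrinsics"]);d=E[:3,:3]@[u[0],u[1],1];o=E[:3,3]
    return o+d*(z-o[2])/d[2]
def proj(r,P):
    E=np.linalg.inv(np.array(r["extrinsics"]))
    return cv2.projectPoints(np.array(P,float).reshape(-1,3),cv2.Rodrigues(E[:3,:3])[0],E[:3,3],K(r),np.array(r["dist_coeffs"]))[0][:,0]
def ring(p,z,rad=.031):
    a=np.linspace(0,2*np.pi,60);return np.c_[p[0]+rad*np.cos(a),p[1]+rad*np.sin(a),0*a+z]
E
python3 - <<'E'
from h import *;import pickle
d=pickle.load(open("d.pkl","rb"));t=d["top"];s=d["side"]
hsv=cv2.cvtColor(t["img"],cv2.COLOR_BGR2HSV)
m=((hsv[...,1]<60)&(hsv[...,2]>70)).astype(np.uint8)
o=t["img"].copy();so=s["img"].copy()
S=4;big=cv2.resize(o,None,fx=S,fy=S,interpolation=cv2.INTER_CUBIC);sbig=cv2.resize(so,None,fx=2,fy=2,interpolation=cv2.INTER_CUBIC)
for c in[(161,217),(273,215),(382,224)]:
    w=np.zeros_like(m);w[c[1]-22:c[1]+22,c[0]-22:c[0]+22]=1
    cs,_=cv2.findContours(m*w,0,1);k=max(cs,key=cv2.contourArea)
    e=cv2.fitEllipse(k);g=cv2.minEnclosingCircle(k)
    p=cast(t,e[0],.092);print(c,np.round(e[0],1),np.round(e[1],1),np.round(g[0],1),round(g[1],1),p.round(4),np.hypot(*p[:2]).round(3))
    for z,col in((.092,(0,0,255)),(0,(255,0,0))):
        cv2.polylines(big,[np.int32((proj(t,ring(p,z))+.5)*S-.5)],1,col)
        cv2.polylines(sbig,[np.int32(proj(s,ring(p,z))*2+.5)],1,col)
a=[big[(c[1]-32)*S:(c[1]+33)*S,(c[0]-32)*S:(c[0]+33)*S] for c in[(161,217),(273,215),(382,224)]]
b=cv2.resize(sbig[280:600,360:720],(780,340)) if 0 else sbig[280:600,360:740]
top=np.hstack(a);out=np.zeros((top.shape[0]+320,780,3),np.uint8);out[:top.shape[0],:top.shape[1]]=top;out[top.shape[0]:,:380]=b
cv2.imwrite("pics/c1.png",out)
# neighbours
for n,c,z in[("blue",(172,263),.09),("green",(277,258),.09),("turq",(309,284),.09),("snipstip",(224,190),.01),("snipsgripL",(221,244),.01),("snipsgripR",(237,244),.01),("mk1",(333,197),.01),("mk2",(330,242),.01),("mug",(203,141),.088),("tape",(271,138),.048),("jar",(350,134),.075),("notepadR",(139,240),.01)]: print(n,cast(t,c,z)[:2].round(3))
E
```

```text
(161, 217) [160.6 216.2] [23.2 24.6] [160.7 216.3] 12.6 [0.5168 0.2845 0.092 ] 0.59
(273, 215) [272.3 214.3] [24.1 25.7] [272. 215.] 13.9 [0.5139 0.0042 0.092 ] 0.514
(382, 224) [382.8 223.6] [24.9 25.9] [382.7 223.8] 13.3 [ 0.4827 -0.2688  0.092 ] 0.553
blue [0.4   0.254]
green [ 0.405 -0.005]
turq [ 0.34  -0.081]
snipstip [0.598 0.137]
snipsgripL [0.451 0.145]
snipsgripR [0.45  0.102]
mk1 [ 0.57  -0.158]
mk2 [ 0.448 -0.145]
mug [0.712 0.179]
tape [0.728 0.004]
jar [ 0.723 -0.203]
notepadR [0.467 0.365]
```

View pics/c1.png

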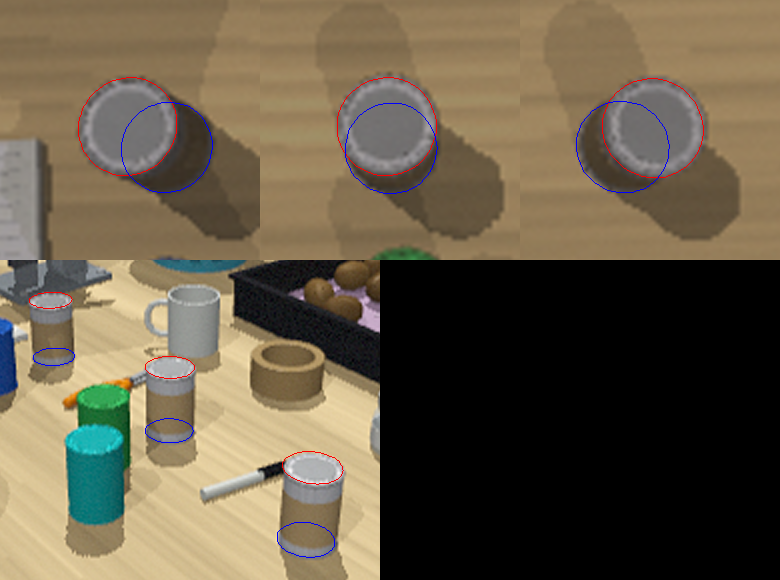

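The crop confirms A, B and C as the brown-banded tins: the fitted rims match in both views to about 2 mm, and all three are 0.51 to 0.59 m from the base. I'll move above tin A, keeping the tool's current yaw so the jaws close mostly along y.

Emit:
step_arm(
  targets=[
    [[-0.0204,-0.0049,0.0025],[0,0,0],100],
    [[-0.0204,-0.0049,0.0025],[0,0,0],100],
    [[-0.0204,-0.0049,0.0025],[0,0,0],100],
    [[-0.0204,-0.0049,0.0025],[0,0,0],100],
    [[-0.0204,-0.0049,0.0025],[0,0,0],100],
    [[-0.0204,-0.0049,0.0025],[0,0,0],100],
    [[-0.0204,-0.0049,0.0025],[0,0,0],100],
    [[-0.0204,-0.0049,0.0025],[0,0,0],100],
    [[-0.0204,-0.0049,0.0025],[0,0,0],100],
    [[-0.0204,-0.0049,0.0025],[0,0,0],100],
    [[-0.0204,-0.0049,0.0025],[0,0,0],100],
    [[-0.0204,-0.0049,0.0025],[0,0,0],100],
    [[-0.0204,-0.0049,0.0025],[0,0,0],100],
    [[-0.0204,-0.0049,0.0025],[0,0,0],100],
    [[-0.0204,-0.0049,0.0025],[0,0,0],100],
    [[-0.0204,-0.0049,0.0025],[0,0,0],100],
    [[-0.0204,-0.0049,0.0025],[0,0,0],100],
    [[-0.0204,-0.0049,0.0025],[0,0,0],100],
    [[-0.0204,-0.0049,0.0025],[0,0,0],100],
    [[-0.0204,-0.0049,0.0025],[0,0,0],100],
  ],
  force=30,
)

```text
clock: 1.77
eef_pos: [0.5173, 0.2851, 0.2532]
orientation: [-0.0, 0.151, 0.989, -0.0]
contact_force: [0.2, 0.1, 0.3]
finger_gap: 1.002
grip_force: 0.0
```

Emit:
step_arm(
  targets=[
    [[0,0,0],[0,0,0],100],
    [[0,0,0],[0,0,0],100],
    [[0,0,0],[0,0,0],100],
  ],
)

```text
clock: 2.02
eef_pos: [0.5162, 0.2858, 0.2534]
orientation: [-0.001, 0.151, 0.989, -0.0]
contact_force: [0.4, -0.0, -0.4]
finger_gap: 1.003
grip_force: 0.0
```

```bash
cat > st.py <<'E'
from station import manip
import numpy as np,cv2,sys
from scipy.spatial.transform import Rotation as R
s=manip.state();p=s["eef_pos"];q=s["orientation"];M=R.from_quat(q,scalar_first=True).as_matrix()
print(s["clock"],p.round(4),"z-axis",M[:,2].round(4),"q",s["qpos"].round(3),"F",s["contact_force"].round(2),"gap",round(s["finger_gap"],3),"grip",s["grip_force"])
if len(sys.argv)>1:
    g=np.array(eval(sys.argv[1]));print("tool delta",(M.T@(g-p)).round(4))
E
python3 st.py "[.517,.2845,.108]"
```

```text
2.0167 [0.5162 0.2858 0.2534] z-axis [-1.5e-03 -3.0e-04 -1.0e+00] q [ 0.506  0.396 -0.071  1.106  0.     0.808] F [ 0.42 -0.01 -0.37] gap 1.003 grip 0.0
tool delta [-0.0014 -0.0009  0.1454]
```

Emit:
step_arm(
  targets=[
    [[-0.0014,-0.0009,0.005],[0,0,0],100],
    [[0,0,0.01],[0,0,0],100],
    [[0,0,0.013],[0,0,0],100],
    [[0,0,0.013],[0,0,0],100],
    [[0,0,0.013],[0,0,0],100],
    [[0,0,0.013],[0,0,0],100],
    [[0,0,0.013],[0,0,0],100],
    [[0,0,0.013],[0,0,0],100],
    [[0,0,0.013],[0,0,0],100],
    [[0,0,0.013],[0,0,0],100],
    [[0,0,0.013],[0,0,0],100],
    [[0,0,0.008],[0,0,0],100],
    [[0,0,0.0055],[0,0,0],100],
    [[0,0,0],[0,0,0],100],
    [[0,0,0],[0,0,0],100],
  ],
)

```text
clock: 3.27
eef_pos: [0.5176, 0.2848, 0.1083]
orientation: [-0.0, 0.151, 0.989, -0.0]
contact_force: [1.6, 0.3, 0.4]
finger_gap: 0.997
grip_force: 0.0
```

```bash
python3 st.py "[.517,.2845,.108]"
python3 - <<'E'
from station import manip
import cv2
s=manip.get_image("side")["img"][110:230,120:270];t=manip.get_image("top")["img"][160:280,90:240]
cv2.imwrite("pics/a1.png",cv2.resize(cv2.hconcat([s,t]),(800,320),interpolation=cv2.INTER_CUBIC))
E
```

```text
3.2667 [0.5176 0.2848 0.1083] z-axis [-3.e-04 -2.e-04 -1.e+00] q [ 0.503  0.514 -0.287  0.77   0.     0.805] F [1.56 0.29 0.35] gap 0.997 grip 0.0
tool delta [ 0.0005 -0.0004  0.0003]
```

View pics/a1.png

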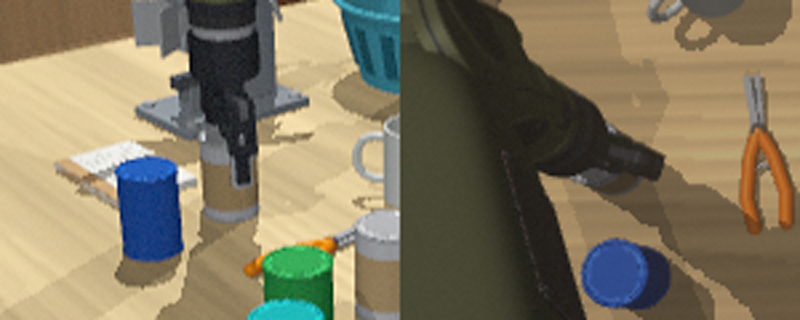

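The fingers straddle tin A (side crop around (230,165)) and touch nothing else. Closing.

Emit:
step_arm(
  targets=[
    [[0,0,0],[0,0,0],90],
    [[0,0,0],[0,0,0],84],
    [[0,0,0],[0,0,0],80],
    [[0,0,0],[0,0,0],76],
    [[0,0,0],[0,0,0],73],
    [[0,0,0],[0,0,0],70],
    [[0,0,0],[0,0,0],65],
    [[0,0,0],[0,0,0],50],
    [[0,0,0],[0,0,0],40],
    [[0,0,0],[0,0,0],40],
    [[0,0,0],[0,0,0],40],
    [[0,0,0],[0,0,0],40],
  ],
  force=45,
)

```text
clock: 4.37
eef_pos: [0.518, 0.2845, 0.109]
orientation: [0.0, 0.151, 0.989, -0.0]
contact_force: [-1.0, -1.3, 6.5]
finger_gap: 0.715
grip_force: 42.8
```

```bash
python3 st.py "[.517,.2845,.108]"
```

```text
4.3667 [0.518  0.2845 0.109 ] z-axis [ 7.e-04 -1.e-04 -1.e+00] q [ 0.502  0.513 -0.287  0.77  -0.     0.805] F [-0.98 -1.3   6.53] gap 0.715 grip 42.7747106552124
tool delta [ 0.001  -0.0003  0.001 ]
```

Emit:
step_arm(
  targets=[
    [[0,0,-0.002],[0,0,0],40],
    [[0,0,-0.004],[0,0,0],40],
    [[0,0,-0.006],[0,0,0],40],
    [[0,0,-0.008],[0,0,0],40],
    [[0,0,-0.01],[0,0,0],40],
    [[0,0,-0.01],[0,0,0],40],
    [[0,0,-0.008],[0,0,0],40],
    [[0,0,-0.006],[0,0,0],40],
    [[0,0,-0.004],[0,0,0],40],
    [[0,0,-0.002],[0,0,0],40],
    [[0,0,0],[0,0,0],40],
    [[0,0,0],[0,0,0],40],
    [[0,0,0],[0,0,0],40],
    [[0,0,0],[0,0,0],40],
  ],
)

```text
clock: 5.53
eef_pos: [0.5175, 0.2844, 0.1678]
orientation: [-0.0, 0.151, 0.989, -0.0]
contact_force: [0.7, -0.8, -2.7]
finger_gap: 0.713
grip_force: 42.5
```

Emit:
step_arm(
  targets=[
    [[0,0,0],[0,0,0],40],
  ],
)

```text
clock: 5.62
eef_pos: [0.5176, 0.2845, 0.1679]
orientation: [-0.0, 0.151, 0.989, -0.0]
contact_force: [0.9, -0.8, -2.9]
finger_gap: 0.718
grip_force: 42.5
```

Emit:
step_arm(
  targets=[
    [[0,0,0],[0,0,0],40],
  ],
)

```text
clock: 5.7
eef_pos: [0.5177, 0.2845, 0.1681]
orientation: [-0.0, 0.151, 0.989, -0.0]
contact_force: [-0.8, 0.1, -2.7]
finger_gap: 0.719
grip_force: 42.5
```

Emit:
step_arm(
  targets=[
    [[0,0,0],[0,0,0],40],
  ],
)

```text
clock: 5.78
eef_pos: [0.5177, 0.2846, 0.1682]
orientation: [-0.0, 0.151, 0.989, -0.0]
contact_force: [-0.1, -0.5, -2.3]
finger_gap: 0.722
grip_force: 42.5
```

```bash
python3 st.py
python3 - <<'E'
from station import manip
import cv2
s=manip.get_image("side")["img"][110:230,120:270]
cv2.imwrite("pics/a2.png",cv2.resize(s,(500,400),interpolation=cv2.INTER_CUBIC))
E
python3 st.py
```

```text
5.7833 [0.5177 0.2846 0.1682] z-axis [-3.e-04 -2.e-04 -1.e+00] q [ 0.503  0.456 -0.209  0.906  0.     0.805] F [-0.11 -0.51 -2.3 ] gap 0.722 grip 42.54121720790863
5.8333 [0.5178 0.2846 0.1683] z-axis [-2.e-04 -1.e-04 -1.e+00] q [ 0.503  0.456 -0.209  0.906  0.     0.805] F [ 0.04  0.47 -2.3 ] gap 0.718 grip 42.54138171672821
```

View pics/a2.png

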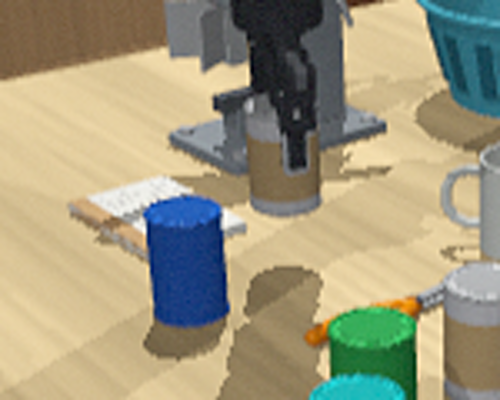

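Tin A is clear of the bench (about 60 mm) and upright, at roughly 2.5 N. Setting it back down.

Emit:
step_arm(
  targets=[
    [[0,0,0.002],[0,0,0],40],
    [[0,0,0.005],[0,0,0],40],
    [[0,0,0.008],[0,0,0],40],
    [[0,0,0.009],[0,0,0],40],
    [[0,0,0.009],[0,0,0],40],
    [[0,0,0.008],[0,0,0],40],
    [[0,0,0.006],[0,0,0],40],
    [[0,0,0.004],[0,0,0],40],
    [[0,0,0.003],[0,0,0],40],
    [[0,0,0.002],[0,0,0],40],
    [[0,0,0.001],[0,0,0],40],
    [[0,0,0],[0,0,0],40],
    [[0,0,0],[0,0,0],40],
    [[0,0,0],[0,0,0],40],
  ],
)

```text
clock: 7.0
eef_pos: [0.5181, 0.2847, 0.1118]
orientation: [0.0, 0.151, 0.989, 0.0]
contact_force: [-0.1, 0.8, -3.0]
finger_gap: 0.717
grip_force: 42.5
```

Emit:
step_arm(
  targets=[
    [[0,0,0.001],[0,0,0],40],
    [[0,0,0],[0,0,0],40],
    [[0,0,0],[0,0,0],40],
  ],
)

```text
clock: 7.25
eef_pos: [0.5178, 0.2846, 0.1105]
orientation: [0.0, 0.151, 0.989, 0.0]
contact_force: [-0.9, -0.7, -3.0]
finger_gap: 0.716
grip_force: 42.5
```

Emit:
step_arm(
  targets=[
    [[0,0,0.001],[0,0,0],40],
    [[0,0,0.0005],[0,0,0],40],
    [[0,0,0],[0,0,0],40],
    [[0,0,0],[0,0,0],40],
  ],
)

```text
clock: 7.58
eef_pos: [0.518, 0.2847, 0.1091]
orientation: [0.0, 0.151, 0.989, 0.0]
contact_force: [0.7, -0.3, -2.3]
finger_gap: 0.718
grip_force: 43.0
```

Emit:
step_arm(
  targets=[
    [[0,0,0.0005],[0,0,0],40],
    [[0,0,0],[0,0,0],40],
    [[0,0,0],[0,0,0],40],
  ],
)

```text
clock: 7.83
eef_pos: [0.518, 0.2847, 0.109]
orientation: [0.0, 0.151, 0.989, 0.0]
contact_force: [-0.7, -0.3, 2.5]
finger_gap: 0.716
grip_force: 43.4
```

Touchdown. Opening and rising.

Emit:
step_arm(
  targets=[
    [[0,0,0],[0,0,0],72],
    [[0,0,0],[0,0,0],76],
    [[0,0,0],[0,0,0],82],
    [[0,0,0],[0,0,0],90],
    [[0,0,0],[0,0,0],100],
    [[0,0,0],[0,0,0],100],
    [[0,0,0],[0,0,0],100],
    [[0,0,0],[0,0,0],100],
  ],
)

```text
clock: 8.5
eef_pos: [0.5178, 0.2846, 0.1083]
orientation: [-0.0, 0.151, 0.989, -0.0]
contact_force: [0.3, -0.3, 0.5]
finger_gap: 1.001
grip_force: 0.0
```

Emit:
step_arm(
  targets=[
    [[0,0,-0.004],[0,0,0],100],
    [[0,0,-0.008],[0,0,0],100],
    [[0,0,-0.013],[0,0,0],100],
    [[0,0,-0.018],[0,0,0],100],
    [[0,0,-0.02],[0,0,0],100],
    [[0,0,-0.02],[0,0,0],100],
    [[0,0,-0.018],[0,0,0],100],
    [[0,0,-0.013],[0,0,0],100],
    [[0,0,-0.008],[0,0,0],100],
    [[0,0,0],[0,0,0],100],
    [[0,0,0],[0,0,0],100],
  ],
)

```text
clock: 9.42
eef_pos: [0.518, 0.2847, 0.2308]
orientation: [0.0, 0.151, 0.989, 0.0]
contact_force: [-1.0, -0.4, -0.7]
finger_gap: 0.998
grip_force: 0.0
```

```bash
python3 st.py "[.514,.0042,.232]"
```

```text
9.4167 [0.518  0.2847 0.2308] z-axis [ 8.e-04  5.e-04 -1.e+00] q [ 0.503  0.409 -0.111  1.05   0.     0.805] F [-0.95 -0.44 -0.72] gap 0.998 grip 0.0
tool delta [-0.0799 -0.2689 -0.0013]
```

Emit:
step_arm(
  targets=[
    [[-0.003,-0.01,0],[0,0,0],100],
    [[-0.0055,-0.0185,0],[0,0,0],100],
    [[-0.0055,-0.0185,0],[0,0,0],100],
    [[-0.0055,-0.0185,0],[0,0,0],100],
    [[-0.0055,-0.0185,0],[0,0,0],100],
    [[-0.0055,-0.0185,0],[0,0,0],100],
    [[-0.0055,-0.0185,0],[0,0,0],100],
    [[-0.0055,-0.0185,0],[0,0,0],100],
    [[-0.0055,-0.0185,0],[0,0,0],100],
    [[-0.0055,-0.0185,0],[0,0,0],100],
    [[-0.0055,-0.0185,0],[0,0,0],100],
    [[-0.0055,-0.0185,0],[0,0,0],100],
    [[-0.0055,-0.0185,0],[0,0,0],100],
    [[-0.0055,-0.0185,0],[0,0,0],100],
    [[-0.0055,-0.0185,0],[0,0,0],100],
    [[0,0,0],[0,0,0],100],
    [[0,0,0],[0,0,0],100],
    [[0,0,0],[0,0,0],100],
  ],
)

```text
clock: 10.92
eef_pos: [0.5133, 0.004, 0.2297]
orientation: [-0.001, 0.151, 0.989, 0.0]
contact_force: [-0.5, 0.3, -0.8]
finger_gap: 1.0
grip_force: 0.0
```

```bash
python3 st.py "[.514,.0042,.108]"
python3 - <<'E'
from station import manip
from h import *;import pickle
t0=pickle.load(open("d.pkl","rb"))["top"];t=manip.get_image("top")
def lid(r,c):
    h=cv2.cvtColor(r["img"],cv2.COLOR_BGR2HSV);m=((h[...,1]<60)&(h[...,2]>70)).astype(np.uint8)
    w=np.zeros_like(m);w[c[1]-22:c[1]+22,c[0]-22:c[0]+22]=1
    k=max(cv2.findContours(m*w,0,1)[0],key=cv2.contourArea);return cast(r,cv2.fitEllipse(k)[0],.092).round(4)
print(lid(t0,(161,217)),lid(t,(161,217)))
E
```

```text
10.9167 [0.5133 0.004  0.2297] z-axis [-1.6e-03  4.0e-04 -1.0e+00] q [ 0.008  0.285 -0.304  0.983  0.     0.311] F [-0.54  0.32 -0.76] gap 1.0 grip 0.0
tool delta [-0.0008  0.0004  0.1217]
[0.5168 0.2845 0.092 ] [0.5164 0.2838 0.092 ]
```

Tin A is back within 1 mm of where it stood. Tool is above tin B, so I'll go down and close.

Emit:
step_arm(
  targets=[
    [[0,0,0.004],[0,0,0],100],
    [[0,0,0.009],[0,0,0],100],
    [[0,0,0.013],[0,0,0],100],
    [[0,0,0.013],[0,0,0],100],
    [[0,0,0.013],[0,0,0],100],
    [[0,0,0.013],[0,0,0],100],
    [[0,0,0.013],[0,0,0],100],
    [[0,0,0.013],[0,0,0],100],
    [[0,0,0.013],[0,0,0],100],
    [[0,0,0.01],[0,0,0],100],
    [[0,0,0.006],[0,0,0],100],
    [[0,0,0.0017],[0,0,0],100],
    [[0,0,0],[0,0,0],100],
    [[0,0,0],[0,0,0],100],
  ],
)

```text
clock: 12.13
eef_pos: [0.5143, 0.0041, 0.109]
orientation: [0.0, 0.151, 0.989, 0.0]
contact_force: [0.2, -0.2, 0.8]
finger_gap: 1.003
grip_force: 0.0
```

Emit:
step_arm(
  targets=[
    [[0,0,0],[0,0,0],90],
    [[0,0,0],[0,0,0],84],
    [[0,0,0],[0,0,0],80],
    [[0,0,0],[0,0,0],76],
    [[0,0,0],[0,0,0],73],
    [[0,0,0],[0,0,0],70],
    [[0,0,0],[0,0,0],65],
    [[0,0,0],[0,0,0],50],
    [[0,0,0],[0,0,0],40],
    [[0,0,0],[0,0,0],40],
    [[0,0,0],[0,0,0],40],
    [[0,0,0],[0,0,0],40],
  ],
  force=45,
)

```text
clock: 13.13
eef_pos: [0.5142, 0.004, 0.1093]
orientation: [0.0, 0.151, 0.989, 0.0]
contact_force: [-1.9, -0.1, 5.2]
finger_gap: 0.715
grip_force: 45.5
```

Emit:
step_arm(
  targets=[
    [[0,0,-0.002],[0,0,0],40],
    [[0,0,-0.004],[0,0,0],40],
    [[0,0,-0.006],[0,0,0],40],
    [[0,0,-0.008],[0,0,0],40],
    [[0,0,-0.01],[0,0,0],40],
    [[0,0,-0.01],[0,0,0],40],
    [[0,0,-0.008],[0,0,0],40],
    [[0,0,-0.006],[0,0,0],40],
    [[0,0,-0.004],[0,0,0],40],
    [[0,0,-0.002],[0,0,0],40],
    [[0,0,0],[0,0,0],40],
    [[0,0,0],[0,0,0],40],
    [[0,0,0],[0,0,0],40],
    [[0,0,0],[0,0,0],40],
  ],
)

```text
clock: 14.3
eef_pos: [0.5136, 0.004, 0.1682]
orientation: [-0.001, 0.151, 0.989, -0.0]
contact_force: [0.6, -0.1, -6.5]
finger_gap: 0.716
grip_force: 47.1
```

Emit:
step_arm(
  targets=[
    [[0,0,0],[0,0,0],40],
  ],
)

```text
clock: 14.38
eef_pos: [0.5137, 0.004, 0.1683]
orientation: [-0.0, 0.151, 0.989, -0.0]
contact_force: [0.8, 0.1, -6.3]
finger_gap: 0.717
grip_force: 47.1
```

Emit:
step_arm(
  targets=[
    [[0,0,0],[0,0,0],40],
  ],
)

```text
clock: 14.47
eef_pos: [0.5138, 0.004, 0.1684]
orientation: [-0.0, 0.151, 0.989, -0.0]
contact_force: [-0.4, -0.9, -6.8]
finger_gap: 0.716
grip_force: 47.1
```

Emit:
step_arm(
  targets=[
    [[0,0,0],[0,0,0],40],
  ],
)

```text
clock: 14.55
eef_pos: [0.5139, 0.004, 0.1685]
orientation: [-0.0, 0.151, 0.989, -0.0]
contact_force: [-0.7, 0.1, -6.3]
finger_gap: 0.712
grip_force: 47.1
```

Tin B is about 6.5 N, against 2.6 N for A. I still have to feel C, so B goes back down.

Emit:
step_arm(
  targets=[
    [[0,0,0.002],[0,0,0],40],
    [[0,0,0.005],[0,0,0],40],
    [[0,0,0.008],[0,0,0],40],
    [[0,0,0.009],[0,0,0],40],
    [[0,0,0.009],[0,0,0],40],
    [[0,0,0.008],[0,0,0],40],
    [[0,0,0.006],[0,0,0],40],
    [[0,0,0.004],[0,0,0],40],
    [[0,0,0.003],[0,0,0],40],
    [[0,0,0.002],[0,0,0],40],
    [[0,0,0.001],[0,0,0],40],
    [[0,0,0.001],[0,0,0],40],
    [[0,0,0],[0,0,0],40],
    [[0,0,0],[0,0,0],40],
    [[0,0,0],[0,0,0],40],
  ],
)

```text
clock: 15.8
eef_pos: [0.5142, 0.004, 0.111]
orientation: [0.0, 0.151, 0.989, 0.0]
contact_force: [0.6, -0.6, -5.9]
finger_gap: 0.719
grip_force: 47.1
```

Emit:
step_arm(
  targets=[
    [[0,0,0.0005],[0,0,0],40],
    [[0,0,0.0005],[0,0,0],40],
    [[0,0,0],[0,0,0],40],
    [[0,0,0],[0,0,0],40],
  ],
)

```text
clock: 16.13
eef_pos: [0.514, 0.004, 0.1097]
orientation: [0.0, 0.151, 0.989, -0.0]
contact_force: [0.2, 0.1, -5.5]
finger_gap: 0.714
grip_force: 47.1
```

Emit:
step_arm(
  targets=[
    [[0,0,0.0005],[0,0,0],40],
    [[0,0,0.0005],[0,0,0],40],
    [[0,0,0],[0,0,0],40],
    [[0,0,0],[0,0,0],40],
  ],
)

```text
clock: 16.47
eef_pos: [0.514, 0.004, 0.1093]
orientation: [0.0, 0.151, 0.989, 0.0]
contact_force: [-1.9, -0.8, 2.3]
finger_gap: 0.714
grip_force: 47.4
```

Emit:
step_arm(
  targets=[
    [[0,0,0],[0,0,0],72],
    [[0,0,0],[0,0,0],76],
    [[0,0,0],[0,0,0],82],
    [[0,0,0],[0,0,0],90],
    [[0,0,0],[0,0,0],100],
    [[0,0,0],[0,0,0],100],
    [[0,0,0],[0,0,0],100],
    [[0,0,0],[0,0,0],100],
  ],
)

```text
clock: 17.13
eef_pos: [0.5141, 0.004, 0.1087]
orientation: [0.0, 0.151, 0.989, -0.0]
contact_force: [-0.0, -0.1, 0.5]
finger_gap: 1.004
grip_force: 0.0
```

Emit:
step_arm(
  targets=[
    [[0,0,-0.004],[0,0,0],100],
    [[0,0,-0.008],[0,0,0],100],
    [[0,0,-0.013],[0,0,0],100],
    [[0,0,-0.018],[0,0,0],100],
    [[0,0,-0.02],[0,0,0],100],
    [[0,0,-0.02],[0,0,0],100],
    [[0,0,-0.018],[0,0,0],100],
    [[0,0,-0.013],[0,0,0],100],
    [[0,0,-0.008],[0,0,0],100],
    [[0,0,0],[0,0,0],100],
    [[0,0,0],[0,0,0],100],
  ],
)

```text
clock: 18.05
eef_pos: [0.5141, 0.004, 0.231]
orientation: [0.0, 0.151, 0.989, 0.0]
contact_force: [0.0, -0.5, 0.5]
finger_gap: 0.998
grip_force: 0.0
```

```bash
python3 st.py "[.483,-.2688,.232]"
```

```text
18.05 [0.5141 0.004  0.231 ] z-axis [ 9.e-04 -0.e+00 -1.e+00] q [ 0.008  0.284 -0.302  0.984 -0.     0.311] F [ 0.02 -0.5   0.54] gap 0.998 grip 0.0
tool delta [-0.0517 -0.2696 -0.001 ]
```

Emit:
step_arm(
  targets=[
    [[-0.0017,-0.0096,0],[0,0,0],100],
    [[-0.0036,-0.0186,0],[0,0,0],100],
    [[-0.0036,-0.0186,0],[0,0,0],100],
    [[-0.0036,-0.0186,0],[0,0,0],100],
    [[-0.0036,-0.0186,0],[0,0,0],100],
    [[-0.0036,-0.0186,0],[0,0,0],100],
    [[-0.0036,-0.0186,0],[0,0,0],100],
    [[-0.0036,-0.0186,0],[0,0,0],100],
    [[-0.0036,-0.0186,0],[0,0,0],100],
    [[-0.0036,-0.0186,0],[0,0,0],100],
    [[-0.0036,-0.0186,0],[0,0,0],100],
    [[-0.0036,-0.0186,0],[0,0,0],100],
    [[-0.0036,-0.0186,0],[0,0,0],100],
    [[-0.0036,-0.0186,0],[0,0,0],100],
    [[-0.0036,-0.0186,0],[0,0,0],100],
    [[0,0,0],[0,0,0],100],
    [[0,0,0],[0,0,0],100],
    [[0,0,0],[0,0,0],100],
  ],
)

```text
clock: 19.55
eef_pos: [0.4824, -0.2689, 0.2298]
orientation: [-0.001, 0.151, 0.989, 0.001]
contact_force: [-0.0, 0.1, -0.3]
finger_gap: 1.0
grip_force: 0.0
```

```bash
python3 st.py "[.483,-.2688,.108]"
cat > lids.py <<'E'
from station import manip
from h import *;import pickle
t0=pickle.load(open("d.pkl","rb"))["top"];t=manip.get_image("top")
def lid(r,c):
    h=cv2.cvtColor(r["img"],cv2.COLOR_BGR2HSV);m=((h[...,1]<60)&(h[...,2]>70)).astype(np.uint8)
    w=np.zeros_like(m);w[c[1]-22:c[1]+22,c[0]-22:c[0]+22]=1
    k=max(cv2.findContours(m*w,0,1)[0],key=cv2.contourArea);return cast(r,cv2.fitEllipse(k)[0],.092).round(4)
for c in((161,217),(273,215),(382,224)):
    try: print(lid(t0,c),lid(t,c))
    except Exception as e: print(e)
E
python3 lids.py
```

```text
19.55 [ 0.4824 -0.2689  0.2298] z-axis [-0.0018  0.0015 -1.    ] q [-0.509  0.349 -0.209  1.015  0.    -0.205] F [-0.03  0.12 -0.28] gap 1.0 grip 0.0
tool delta [-0.0008  0.0002  0.1218]
[0.5168 0.2845 0.092 ] [0.5159 0.2828 0.092 ]
[0.5139 0.0042 0.092 ] [0.5132 0.0044 0.092 ]
[ 0.4827 -0.2688  0.092 ] [ 0.4762 -0.2645  0.092 ]
```

Emit:
step_arm(
  targets=[
    [[0,0,0.004],[0,0,0],100],
    [[0,0,0.009],[0,0,0],100],
    [[0,0,0.013],[0,0,0],100],
    [[0,0,0.013],[0,0,0],100],
    [[0,0,0.013],[0,0,0],100],
    [[0,0,0.013],[0,0,0],100],
    [[0,0,0.013],[0,0,0],100],
    [[0,0,0.013],[0,0,0],100],
    [[0,0,0.013],[0,0,0],100],
    [[0,0,0.01],[0,0,0],100],
    [[0,0,0.006],[0,0,0],100],
    [[0,0,0.0017],[0,0,0],100],
    [[0,0,0],[0,0,0],100],
    [[0,0,0],[0,0,0],100],
  ],
)

```text
clock: 20.77
eef_pos: [0.4836, -0.2693, 0.1094]
orientation: [0.0, 0.151, 0.989, -0.0]
contact_force: [-0.8, -0.9, -0.0]
finger_gap: 0.999
grip_force: 0.0
```

Emit:
step_arm(
  targets=[
    [[0,0,0],[0,0,0],90],
    [[0,0,0],[0,0,0],84],
    [[0,0,0],[0,0,0],80],
    [[0,0,0],[0,0,0],76],
    [[0,0,0],[0,0,0],73],
    [[0,0,0],[0,0,0],70],
    [[0,0,0],[0,0,0],65],
    [[0,0,0],[0,0,0],50],
    [[0,0,0],[0,0,0],40],
    [[0,0,0],[0,0,0],40],
    [[0,0,0],[0,0,0],40],
    [[0,0,0],[0,0,0],40],
  ],
  force=45,
)

```text
clock: 21.77
eef_pos: [0.4833, -0.2699, 0.1097]
orientation: [0.0, 0.151, 0.989, -0.001]
contact_force: [-2.0, -2.8, 6.2]
finger_gap: 0.712
grip_force: 46.9
```

Emit:
step_arm(
  targets=[
    [[0,0,-0.002],[0,0,0],40],
    [[0,0,-0.004],[0,0,0],40],
    [[0,0,-0.006],[0,0,0],40],
    [[0,0,-0.008],[0,0,0],40],
    [[0,0,-0.01],[0,0,0],40],
    [[0,0,-0.01],[0,0,0],40],
    [[0,0,-0.008],[0,0,0],40],
    [[0,0,-0.006],[0,0,0],40],
    [[0,0,-0.004],[0,0,0],40],
    [[0,0,-0.002],[0,0,0],40],
    [[0,0,0],[0,0,0],40],
    [[0,0,0],[0,0,0],40],
    [[0,0,0],[0,0,0],40],
    [[0,0,0],[0,0,0],40],
  ],
)

```text
clock: 22.93
eef_pos: [0.4828, -0.2691, 0.1685]
orientation: [-0.001, 0.151, 0.989, 0.0]
contact_force: [0.1, -0.8, -3.3]
finger_gap: 0.717
grip_force: 47.6
```

Emit:
step_arm(
  targets=[
    [[0,0,0],[0,0,0],40],
  ],
)

```text
clock: 23.02
eef_pos: [0.4829, -0.2691, 0.1686]
orientation: [-0.0, 0.151, 0.989, 0.0]
contact_force: [-0.1, 0.1, -3.4]
finger_gap: 0.715
grip_force: 47.6
```

Emit:
step_arm(
  targets=[
    [[0,0,0],[0,0,0],40],
  ],
)

```text
clock: 23.1
eef_pos: [0.4831, -0.2692, 0.1687]
orientation: [-0.0, 0.151, 0.989, 0.0]
contact_force: [-0.5, -0.1, -2.9]
finger_gap: 0.719
grip_force: 47.6
```

Emit:
step_arm(
  targets=[
    [[0,0,0],[0,0,0],40],
  ],
)

```text
clock: 23.18
eef_pos: [0.4831, -0.2692, 0.1688]
orientation: [-0.0, 0.151, 0.989, 0.0]
contact_force: [-0.3, 0.2, -3.3]
finger_gap: 0.71
grip_force: 47.6
```

C is about 3.2 N, so B is the heaviest. Setting C back.

Emit:
step_arm(
  targets=[
    [[0,0,0.002],[0,0,0],40],
    [[0,0,0.005],[0,0,0],40],
    [[0,0,0.008],[0,0,0],40],
    [[0,0,0.009],[0,0,0],40],
    [[0,0,0.009],[0,0,0],40],
    [[0,0,0.008],[0,0,0],40],
    [[0,0,0.006],[0,0,0],40],
    [[0,0,0.004],[0,0,0],40],
    [[0,0,0.003],[0,0,0],40],
    [[0,0,0.002],[0,0,0],40],
    [[0,0,0.001],[0,0,0],40],
    [[0,0,0.001],[0,0,0],40],
    [[0,0,0],[0,0,0],40],
    [[0,0,0],[0,0,0],40],
    [[0,0,0],[0,0,0],40],
  ],
)

```text
clock: 24.43
eef_pos: [0.4834, -0.2694, 0.1113]
orientation: [0.0, 0.151, 0.989, -0.0]
contact_force: [-0.5, 0.1, -3.3]
finger_gap: 0.714
grip_force: 47.6
```

Emit:
step_arm(
  targets=[
    [[0,0,0.0005],[0,0,0],40],
    [[0,0,0.0005],[0,0,0],40],
    [[0,0,0],[0,0,0],40],
    [[0,0,0],[0,0,0],40],
  ],
)

```text
clock: 24.77
eef_pos: [0.4832, -0.2692, 0.11]
orientation: [-0.0, 0.151, 0.989, -0.0]
contact_force: [0.1, -0.1, -3.0]
finger_gap: 0.71
grip_force: 47.6
```

Emit:
step_arm(
  targets=[
    [[0,0,0.0005],[0,0,0],40],
    [[0,0,0],[0,0,0],40],
    [[0,0,0],[0,0,0],40],
  ],
)

```text
clock: 25.02
eef_pos: [0.4832, -0.2693, 0.1097]
orientation: [0.0, 0.151, 0.989, -0.0]
contact_force: [-0.8, 1.3, -0.3]
finger_gap: 0.715
grip_force: 47.7
```

Emit:
step_arm(
  targets=[
    [[0,0,0.0003],[0,0,0],40],
    [[0,0,0],[0,0,0],40],
    [[0,0,0],[0,0,0],72],
    [[0,0,0],[0,0,0],76],
    [[0,0,0],[0,0,0],82],
    [[0,0,0],[0,0,0],90],
    [[0,0,0],[0,0,0],100],
    [[0,0,0],[0,0,0],100],
    [[0,0,0],[0,0,0],100],
    [[0,0,0],[0,0,0],100],
  ],
)

```text
clock: 25.85
eef_pos: [0.4832, -0.2693, 0.1091]
orientation: [-0.0, 0.151, 0.989, 0.0]
contact_force: [0.8, 0.2, -0.3]
finger_gap: 0.999
grip_force: 0.0
```

Emit:
step_arm(
  targets=[
    [[0,0,-0.004],[0,0,0],100],
    [[0,0,-0.008],[0,0,0],100],
    [[0,0,-0.013],[0,0,0],100],
    [[0,0,-0.018],[0,0,0],100],
    [[0,0,-0.02],[0,0,0],100],
    [[0,0,-0.02],[0,0,0],100],
    [[0,0,-0.018],[0,0,0],100],
    [[0,0,-0.013],[0,0,0],100],
    [[0,0,-0.008],[0,0,0],100],
    [[0,0,0],[0,0,0],100],
    [[0,0,0],[0,0,0],100],
  ],
)

```text
clock: 26.77
eef_pos: [0.4833, -0.2693, 0.2316]
orientation: [0.0, 0.151, 0.989, -0.0]
contact_force: [0.2, -0.5, -0.2]
finger_gap: 1.001
grip_force: 0.0
```

```bash
python3 st.py "[.514,.004,.232]"
```

```text
26.7667 [ 0.4833 -0.2693  0.2316] z-axis [ 8.e-04 -4.e-04 -1.e+00] q [-0.508  0.347 -0.207  1.016  0.    -0.206] F [ 0.17 -0.46 -0.17] gap 1.001 grip 0.0
tool delta [ 0.0522  0.27   -0.0005]
```

Emit:
step_arm(
  targets=[
    [[0.0018,0.0096,0],[0,0,0],100],
    [[0.0036,0.0186,0],[0,0,0],100],
    [[0.0036,0.0186,0],[0,0,0],100],
    [[0.0036,0.0186,0],[0,0,0],100],
    [[0.0036,0.0186,0],[0,0,0],100],
    [[0.0036,0.0186,0],[0,0,0],100],
    [[0.0036,0.0186,0],[0,0,0],100],
    [[0.0036,0.0186,0],[0,0,0],100],
    [[0.0036,0.0186,0],[0,0,0],100],
    [[0.0036,0.0186,0],[0,0,0],100],
    [[0.0036,0.0186,0],[0,0,0],100],
    [[0.0036,0.0186,0],[0,0,0],100],
    [[0.0036,0.0186,0],[0,0,0],100],
    [[0.0036,0.0186,0],[0,0,0],100],
    [[0.0036,0.0186,0],[0,0,0],100],
    [[0,0,0],[0,0,0],100],
    [[0,0,0],[0,0,0],100],
    [[0,0,0],[0,0,0],100],
  ],
)

```text
clock: 28.27
eef_pos: [0.5131, 0.004, 0.2304]
orientation: [-0.001, 0.151, 0.989, -0.0]
contact_force: [0.4, -0.4, 0.0]
finger_gap: 1.0
grip_force: 0.0
```

```bash
python3 st.py "[.514,.004,.108]"; python3 lids.py
```

```text
28.2667 [0.5131 0.004  0.2304] z-axis [-1.9e-03 -4.0e-04 -1.0e+00] q [ 0.008  0.284 -0.303  0.985 -0.     0.31 ] F [ 0.39 -0.41  0.02] gap 1.0 grip 0.0
tool delta [-0.001   0.0003  0.1224]
[0.5168 0.2845 0.092 ] [0.5163 0.284  0.092 ]
max() iterable argument is empty
[ 0.4827 -0.2688  0.092 ] [ 0.4828 -0.2673  0.092 ]
```

A and C are both within about 1.5 mm of their starting places. Taking B.

Emit:
step_arm(
  targets=[
    [[0,0,0.004],[0,0,0],100],
    [[0,0,0.009],[0,0,0],100],
    [[0,0,0.013],[0,0,0],100],
    [[0,0,0.013],[0,0,0],100],
    [[0,0,0.013],[0,0,0],100],
    [[0,0,0.013],[0,0,0],100],
    [[0,0,0.013],[0,0,0],100],
    [[0,0,0.013],[0,0,0],100],
    [[0,0,0.013],[0,0,0],100],
    [[0,0,0.01],[0,0,0],100],
    [[0,0,0.006],[0,0,0],100],
    [[0,0,0.0022],[0,0,0],100],
    [[0,0,0],[0,0,0],100],
    [[0,0,0],[0,0,0],100],
  ],
)

```text
clock: 29.48
eef_pos: [0.5142, 0.0039, 0.1093]
orientation: [0.0, 0.151, 0.989, 0.0]
contact_force: [0.6, -0.6, 0.3]
finger_gap: 1.0
grip_force: 0.0
```

Emit:
step_arm(
  targets=[
    [[0,0,0],[0,0,0],90],
    [[0,0,0],[0,0,0],84],
    [[0,0,0],[0,0,0],80],
    [[0,0,0],[0,0,0],76],
    [[0,0,0],[0,0,0],73],
    [[0,0,0],[0,0,0],70],
    [[0,0,0],[0,0,0],65],
    [[0,0,0],[0,0,0],50],
    [[0,0,0],[0,0,0],40],
    [[0,0,0],[0,0,0],40],
    [[0,0,0],[0,0,0],40],
    [[0,0,0],[0,0,0],40],
  ],
  force=50,
)

```text
clock: 30.48
eef_pos: [0.5141, 0.004, 0.1096]
orientation: [0.0, 0.151, 0.989, -0.0]
contact_force: [-1.2, -1.2, 5.2]
finger_gap: 0.713
grip_force: 51.6
```

Emit:
step_arm(
  targets=[
    [[0,0,-0.002],[0,0,0],40],
    [[0,0,-0.004],[0,0,0],40],
    [[0,0,-0.006],[0,0,0],40],
    [[0,0,-0.008],[0,0,0],40],
    [[0,0,-0.01],[0,0,0],40],
    [[0,0,-0.012],[0,0,0],40],
    [[0,0,-0.013],[0,0,0],40],
    [[0,0,-0.013],[0,0,0],40],
    [[0,0,-0.013],[0,0,0],40],
    [[0,0,-0.013],[0,0,0],40],
    [[0,0,-0.013],[0,0,0],40],
    [[0,0,-0.012],[0,0,0],40],
    [[0,0,-0.01],[0,0,0],40],
    [[0,0,-0.009],[0,0,0],40],
    [[0,0,-0.006],[0,0,0],40],
    [[0,0,-0.004],[0,0,0],40],
    [[0,0,-0.002],[0,0,0],40],
    [[0,0,0],[0,0,0],40],
    [[0,0,0],[0,0,0],40],
    [[0,0,0],[0,0,0],40],
  ],
)

```text
clock: 32.15
eef_pos: [0.5135, 0.004, 0.2583]
orientation: [-0.001, 0.151, 0.989, -0.0]
contact_force: [-0.4, 1.0, -7.7]
finger_gap: 0.712
grip_force: 53.4
```

Emit:
step_arm(
  targets=[
    [[0,0,0],[0,0,0],40],
    [[0,0,0],[0,0,0],40],
    [[0,0,0],[0,0,0],40],
    [[0,0,0],[0,0,0],40],
    [[0,0,0],[0,0,0],40],
    [[0,0,0],[0,0,0],40],
    [[0,0,0],[0,0,0],40],
    [[0,0,0],[0,0,0],40],
    [[0,0,0],[0,0,0],40],
    [[0,0,0],[0,0,0],40],
    [[0,0,0],[0,0,0],40],
    [[0,0,0],[0,0,0],40],
  ],
)

```text
clock: 33.15
eef_pos: [0.5139, 0.004, 0.259]
orientation: [0.0, 0.151, 0.989, -0.0]
contact_force: [0.9, -0.9, -6.6]
finger_gap: 0.713
grip_force: 53.4
```

```bash
python3 st.py
python3 - <<'E'
from station import manip
import cv2
cv2.imwrite("pics/f.png",manip.get_image("side")["img"])
E
```

```text
33.15 [0.5139 0.004  0.259 ] z-axis [ 0. -0. -1.] q [ 0.008  0.265 -0.252  1.054 -0.     0.311] F [ 0.93 -0.94 -6.64] gap 0.713 grip 53.36246609687805
```

View pics/f.png

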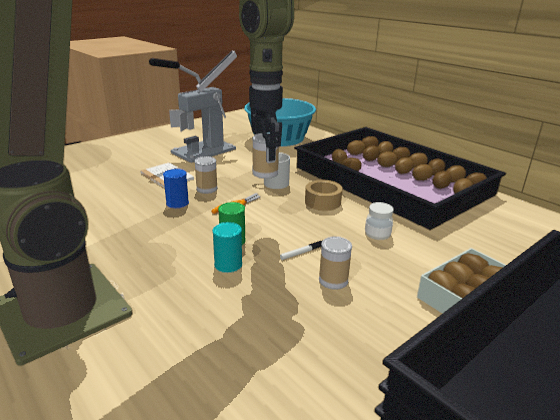

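Tin B is held upright at (264,157), lifted 15 cm. A at (206,175), C at (336,262) and everything else stand as they did in the first picture. Handing in.

```bash
python3 -c "
from station import manip
print(manip.job_done())"
```

```text
the job is handed in; nothing more can be done
None
```

The job is handed in: the middle tin is the heaviest (about 6.6 N, against 2.6 N and 3.2 N) and is held still and upright 15 cm above the bench, with the two lighter tins back within about 1.5 mm of where they stood and nothing else seen to have moved.

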